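# Tidy the coffee corner: pods, shakers and teaspoon to their trays

### The job

Tidy the worktop: put both coffee pods in the black pod box, side by side and rim down on its floor; stand the salt shaker and the pepper mill upright on the rimmed wooden board; and lay the teaspoon flat, face up, along the long steel cutlery tray. Leave the white cup standing where it is, and everything you have put away at rest.

Things in the scene. Friction and masses are not known exactly. Their poses are not given: they have to be found in the camera images.
- small_pod: small copper-coloured metal coffee pod standing rim down: flange 37 mm across and 2 mm thick at the bottom, body tapering from 31 mm across just above the flange to 27 mm at 24 mm height, 29 mm high in all. Origin: centre of its underside; z up; round about z.
- large_pod: large, wide copper-coloured metal coffee pod standing rim down: flange 53 mm across and 2 mm thick at the bottom, body tapering from 45 mm just above the flange to 41 mm at 20 mm height, then a dome, 31 mm high in all. Origin: centre of its underside; z up; round about z.
- salt_shaker: salt shaker, a glass cylinder 35 mm across (foot 38 mm) with a steel cap 37 mm across from 56 to 70 mm height, rounded off to 77 mm in all. Stands upright. Origin: centre of its underside; z up.
- pepper_mill: turned wooden pepper mill: foot 42 mm across, waist 33 mm from 18 to 62 mm height, head 38 mm from 66 to 80 mm, steel bead on top, 98 mm in all. Stands upright. Origin: centre of its underside; z up.
- teaspoon: steel teaspoon lying face up along its own x axis, 126 mm long: round bowl 33 mm across and 9 mm high centred at x = +37 mm, straight handle 10 mm wide between 4 and 9 mm above its underside from x = +20 to -56 mm, a wider end 16 mm across at x = -64 mm (to x = -72 mm). Origin: underside, on the handle, near the balance point; z up.
- pod_box: fixed open black plastic box, 120 mm along its x, 140 mm along its y, 22 mm high, walls 4 mm thick; inner floor 4 mm above its underside. Origin: centre of its underside, on the worktop.
- shaker_board: fixed dark wooden board, 110 mm along its x, 190 mm along its y, top face 10 mm above its underside, with a rim 7 mm wide all round rising to 18 mm. Origin: centre of its underside, on the worktop.
- cutlery_tray: fixed long steel tray, open on top, 86 mm along its x, 196 mm along its y (its long way), 26 mm high, walls 4 mm thick; inner floor 4 mm above its underside. Origin: centre of its underside, on the worktop.
- cup: white ceramic espresso cup, 60 mm across the rim, 55 mm high, standing among the things to sort; it must stay where it is. Origin: centre of its underside; z up.
Mind the look-alikes: they are no part of the job. There is more than one size of the teaspoon; the job needs the largest.

How it is judged:
By the outcome, as a careful person would: the job done as asked, in the order asked, and still so for the second after the job is handed in, with the robot touching nothing.
It also fails if it takes over 131 s, if anything falls off the work surface, if the arm or the gripper's body presses on something with over 40 N, if the wrist force passes 120 N, or if a joint passes its speed limit or range.

### The arm

A 6-joint arm with a two-finger parallel gripper is mounted at the origin on the work surface. World frame = base frame: x ahead of the robot, y to its left, z up, the work surface at z = 0. Lengths are in mm, angles in degrees, forces in N, time in s.
With the tool pointing down it reaches from about 350 to 850 mm from the base axis. Payload 8.1 kg.
Tool frame: the origin (TCP) lies at the very end of the fingers, on their centre line; the grasp point (between the pads) lies 19 mm behind it (r.grip_point_offset is the distance from the TCP to the grasp point, in mm); z points along the fingers, y is the line along which they close (so a half turn about z gives the same grasp; the last joint's range is limited). The gripper opens to 85 mm and grips with 20 to 120 N. Pads are 22 mm wide; open, the fingers measure 114 mm over their backs; the gripper's body (76 mm by 85 mm) begins 54 mm behind the grasp point. The pads swing forward as they close: fully open they stand 13 mm farther back than shut.
Start: joints at [65.237, 7.471, 85.268, -0, 87.261, -4.893], TCP at [203.913, 564.291, 210.292] pointing down, gripper open.
Joint ranges: [-169.43, 169.43], [-51.17, 129.36], [1.28, 143.12], [-76.62, 256.62], [0, 156.53], [-152.29, 152.29]. Speed limits (degrees/s): [136.94, 136.94, 159.86, 180, 180, 180].

### API

Orientations are given as [roll, pitch, yaw] about the fixed x, y, z axes, in that order (R = Rz(yaw) Ry(pitch) Rx(roll)).
In Python, from bench import status, eyes, r gives the robot as it stands.
- The arm moves only by the shell command python3 -m handwheel 'ROWS' [FORCE]. ROWS is a JSON object whose one key "series" holds a list that holds one entry, the list of rows, each a list of 7 numbers: the shift along the tool's x, y, z in cm, then the turn, a rotation vector about the tool's x, y, z in rad, then the opening, from 0 (shut) to 1 (fully open). In form: {"series": [[[tx, ty, tz, rx, ry, rz, claw], ...]]}. A call has 1 to 12 rows; each row is the pose to reach, as a shift and turn from the pose commanded when the call began, along the tool's axes at that moment; what a row does not reach only later rows make up. A row lasts 1/8 s, in which the tool goes at most 62.5 mm and 10.7 degrees, less where a joint would pass 70% of its speed; a pose out of reach is approached as far as the arm can. A call with a gripper value outside its range is refused whole. The fingers move at their own pace and stop on an object; FORCE is the grip in N (left out, the last holds). Time passes only in rows, so rows that repeat a pose let the fingers close. It gives the time, the measured TCP pose, the force, the opening and the grip force at its end, in the units of the state.
- status.sense(): the state, without advancing time (a new reading comes with each control period).
- eyes.snapshot(name): name is "scene" or "top" or "wrist"; returns a dict with "img" (400x640x3 uint8, red, green, blue), "mtx" (3x3 intrinsics, pixels), "R" (3x3) and "t" (3): a world point X has camera coordinates R X + t. Camera axes: x right, y down, z forward; pixel columns grow to the right and rows downward; lengths in mm; the calibration is good to about 2 mm. A picture is of the moment at which its call begins. There is no depth.
- r.hand_in(): hands the job in; it is judged then, once.
The state is a dict: "time": time; "joint_pos": joint angles; "qd": joint speeds; "joint_efforts": joint torques, N m; "tool_pos": TCP position; "tcp_rot": TCP orientation; "ft_force": force on the tool from outside, world axes, zero at the start; "wrist_torque": the same for the moment, N m; "finger_gap": finger opening in mm; "grip_force": force on a finger pad.
Only numpy, scipy, OpenCV 4.12 (cv2) and the standard library are available. Lean on these libraries where they do the work, as an engineer would, in place of code of your own. Each camera call takes 0.05 s, during which the arm holds its last target. There are 200 camera calls.

## Working session

There is one attempt and no reset: what is moved stays moved. The work goes in short steps, Python scripts to look and compute and a shell command to move; the robot and the scene stay as the last step left them, time stands still between calls to the robot, and variables do not carry over. Pictures are saved under pics/ and viewed, at most 14 in all, crops included, and the job is handed in when it is done.

```bash
ls; mkdir -p pics; python3 - <<'E'
from bench import status, eyes, r
import cv2
s=status.sense()
print({k:s[k] for k in("time","tool_pos","tcp_rot","finger_gap","ft_force")}, r.grip_point_offset)
for n in("scene","top","wrist"):
    d=eyes.snapshot(n); cv2.imwrite(f"pics/{n}0.png",d["img"][:,:,::-1]); print(n,d["mtx"].round(1).tolist(),d["R"].round(3).tolist(),d["t"].round(1).tolist())
E
```

```text
pics
{'time': 0.0, 'tool_pos': array([203.67341014, 563.73440192, 209.25230512]), 'tcp_rot': array([-1.79893292e+02, -9.67811230e-03,  1.60127600e+02]), 'finger_gap': 85.37658072425637, 'ft_force': array([-0.16063455, -0.14675672,  0.21333175])} 18.700000000000003
scene [[393.9, 0.0, 312.5], [0.0, 393.9, 198.4], [0.0, 0.0, 1.0]] [[-0.867, 0.498, -0.011], [0.315, 0.532, -0.785], [-0.385, -0.684, -0.619]] [394.6, -139.0, 1068.0]
top [[447.0, 0.0, 314.5], [0.0, 447.0, 200.6], [0.0, 0.0, 1.0]] [[0.011, -0.999, 0.034], [-0.996, -0.013, -0.087], [0.088, -0.033, -0.996]] [9.9, 448.3, 888.5]
wrist [[312.3, 0.0, 321.3], [0.0, 312.3, 199.4], [0.0, 0.0, 1.0]] [[0.339, 0.941, -0.001], [0.899, -0.324, 0.296], [0.278, -0.102, -0.955]] [-599.6, -39.5, 379.4]
```

View pics/top0.png

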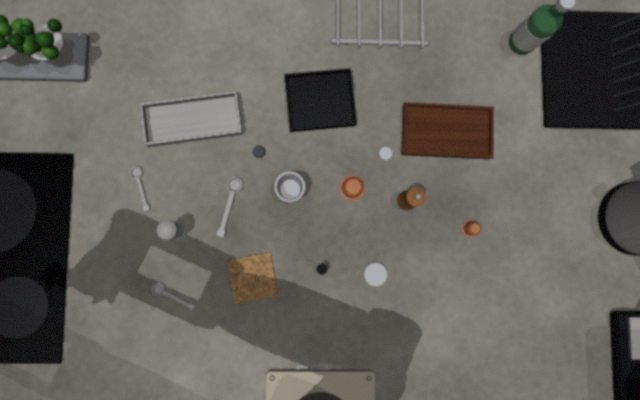

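View pics/scene0.png

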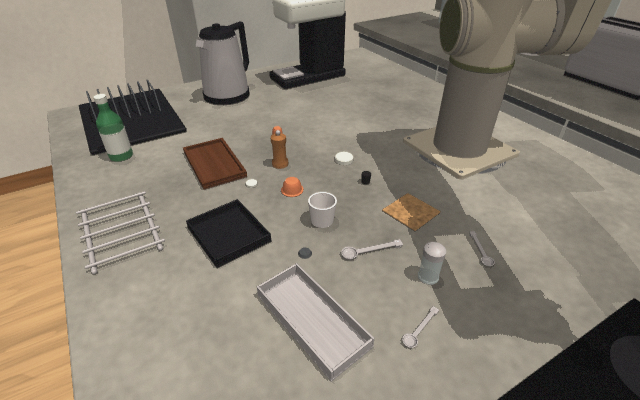

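The top view shows the large spoon at (230,205), two small spoons at (142,190) and (175,295), and the salt at (167,230). The mill is at (413,197), the large pod at (352,187), the small pod at (472,228) and the cup at (290,187). Of the fixed items, the tray is at (192,118), the box at (320,100) and the board at (448,130).

```bash
cat > h.py <<'E'
import numpy as np, cv2
from bench import status, eyes, r
from scipy.spatial.transform import Rotation as Ro
def ray(d,uv,z):
    "pixel -> world point on plane z"
    c=-d["R"].T@d["t"]; v=d["R"].T@np.linalg.solve(d["mtx"],[uv[0],uv[1],1.]); return c+v*(z-c[2])/v[2]
def proj(d,X):
    p=d["mtx"]@(d["R"]@np.asarray(X,float)+d["t"]); return p[:2]/p[2]
def blobs(m,amin=20):
    n,l,s,c=cv2.connectedComponentsWithStats(m.astype(np.uint8)); return [(s[i],c[i],l==i) for i in range(1,n) if s[i,4]>=amin]
def rect(m):
    c=max(cv2.findContours(m.astype(np.uint8),0,2)[0],key=cv2.contourArea); return cv2.minAreaRect(c)
def snap(n,f=None):
    d=eyes.snapshot(n)
    if f: cv2.imwrite(f"pics/{f}.png",d["img"][:,:,::-1])
    return d
def hsv(d): return cv2.cvtColor(d["img"],cv2.COLOR_RGB2HSV).astype(int)
def plan(g,yaw=None):
    "tool-frame shift (cm) and turn from present pose to TCP at g, pointing down with yaw (as rpy 180,0,yaw)"
    s=status.sense(); R0=Ro.from_euler("xyz",s["tcp_rot"],degrees=True)
    y=s["tcp_rot"][2] if yaw is None else yaw
    y=min((y+k for k in(-360,-180,0,180,360)),key=lambda a:abs(a-s["tcp_rot"][2]))
    rv=(R0.inv()*Ro.from_euler("xyz",[180,0,y],degrees=True)).as_rotvec()
    print("t",s["time"],"shift cm",(R0.inv().apply(np.array(g)-s["tool_pos"])/10).round(2),"rv",rv.round(3),"yaw",round(s["tcp_rot"][2],2),"->",round(y,2))
E
python3 - <<'E'
from h import *
d=snap("top"); cv2.imwrite("pics/crop.png",cv2.resize(d["img"][70:320,110:510,::-1],None,fx=2,fy=2,interpolation=2))
H=hsv(d); h,s,v=H[...,0],H[...,1],H[...,2]
print("copper")
for st,c,m in blobs((h<14)&(s>130)&(v>90),30): print(st,c.round(1),ray(d,c,1).round(1))
for nm,m,z in (("dark",v<60,22),("brown",(h<15)&(s>120)&(v<110),18),("bright",(v>125)&(s<30),9)):
    print(nm)
    for st,c,mm in blobs(m,60):
        if 100<c[0]<510 and 60<c[1]<320:
            R=rect(mm); B=np.array([ray(d,p,z)[:2] for p in cv2.boxPoints(R)]); e=B[1]-B[0];f=B[2]-B[1]
            print(st,"ctr",B.mean(0).round(1),"len",np.linalg.norm(e).round(1),np.degrees(np.arctan2(e[1],e[0])).round(1),np.linalg.norm(f).round(1),np.degrees(np.arctan2(f[1],f[0])).round(1))
E
```

```text
copper
[341 176  23  23 342] [352.1 187.1] [479.2 -63.5   1. ]
[408 188  14   7  36] [414.5 191. ] [ 472.8 -194.5    1. ]
[462 221  18  15 174] [470.2 228.3] [ 396.2 -310.8    1. ]
dark
[ 285   69   72   63 3828] ctr [657.9   5.2] len 139.7 -83.2 122.1 -174.6
[488 110   3  43  86] ctr [ 598.4 -346.5] len 4.2 -88.8 89.0 178.6
[317 264  10  10  87] ctr [ 3.118e+02 -1.000e-01] len 18.0 -89.5 17.8 -179.5
brown
[ 403  103   90   55 4527] ctr [ 599.6 -261. ] len 108.4 -3.1 192.4 -91.6
[398 190  17  19 140] ctr [ 451.  -169.7] len 29.9 -72.0 35.8 -163.0
[464 221  12  13  61] ctr [ 400.1 -300.9] len 28.1 -29.6 15.2 -118.0
bright
[   65     0   393   245 31024] ctr [758.3 204.8] len 964.3 -51.8 469.0 -146.4
[ 451    0  112  170 7115] ctr [ 711.7 -376.4] len 203.9 -74.0 392.8 -168.0
[368  71  11  13  60] ctr [ 714.8 -105.6] len 23.1 -43.7 18.1 -135.1
[338 129  18  10  60] ctr [591.2 -51.8] len 18.7 -39.5 35.2 -130.3
[233 133  23  17 208] ctr [567.7 160.7] len 46.6 -73.3 31.3 -163.8
[379 146  15  15 170] ctr [ 550.9 -132.2] len 30.0 -9.5 28.9 -98.6
[231 156  11  16  81] ctr [523.9 177.2] len 19.2 -83.2 31.5 -173.0
[274 171  31  31 583] ctr [478.6  67.6] len 61.8 -89.1 62.2 -179.3
[205 175  17  14  94] ctr [485.7 223.2] len 19.9 -51.5 31.0 -142.1
[216 176  26  62 437] ctr [435.8 195.9] len 125.0 -18.4 32.2 -109.5
[493 207  33  17 231] ctr [ 424.3 -390.4] len 33.3 -6.2 67.4 -94.0
[157 221  18  18 242] ctr [385.9 315.9] len 32.2 -43.2 34.6 -133.8
[ 402  253  117  121 5650] ctr [ 235.7 -287.5] len 221.0 -81.5 239.5 -173.2
[364 263  25  24 477] ctr [ 299.9 -111.9] len 49.2 -89.5 46.3 179.8
```

View pics/crop.png

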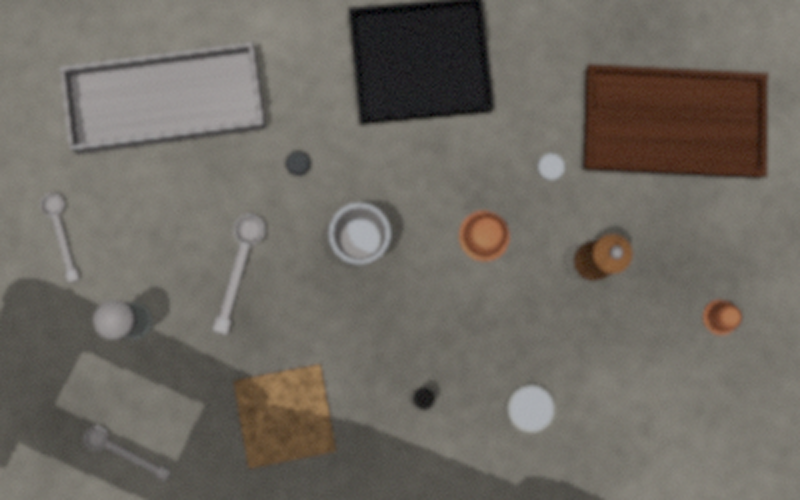

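The crop gives the following (mm):

| Item | Position | Yaw or check |
|---|---|---|
| Box | ≈(658,5) | yaw ≈6° |
| Board | ≈(600,-261) | yaw ≈-2.5° |
| Big spoon | (436,196) | length 125, as it should be |
| Small pod flange | crop (720,318) | – |
| Mill bead | crop (617,253) | – |
| Salt top | crop (113,320) | – |

Tray corners in the crop are (65,68), (253,44), (266,126) and (75,150).

```bash
python3 - <<'E'
from h import *
d=snap("top")
T=[ray(d,(u/2+110,v/2+70),26) for u,v in((65,68),(253,44),(266,126),(75,150))]
T=np.array(T); print("tray",T.mean(0).round(1),[np.linalg.norm(T[i]-T[i-1]).round(1) for i in range(4)], np.degrees(np.arctan2(*(T[0]-T[1]+T[3]-T[2])[[1,0]])))
for nm,u,v,z in(("spod",720,318,1),("lpod",485,236,1),("mill",617,253,95),("salt",113,320,72),("spoon bowl",250,229,9),("spoon tail",222,325,9)): print(nm,ray(d,(u/2+110,v/2+70),z).round(1))
s=snap("scene"); 
for nm,p,z in (("mill bead",(277.5,130),95),("mill foot",(280,166),1),("salt top",(434,246),75),("salt foot",(430,280),1)): print(nm,ray(s,p,z).round(1))
plan([480,60,209.25],96); plan([395,-310,140],96)
E
```

```text
tray [611.8 264.8  26. ] [np.float64(85.3), np.float64(191.2), np.float64(86.5), np.float64(192.7)] 98.57780930140288
spod [ 394.7 -310.4    1. ]
lpod [477.2 -64.3   1. ]
mill [ 451.9 -177.6   95. ]
salt [384.2 294.9  72. ]
spoon bowl [480.  178.2   9. ]
spoon tail [381.6 203.9   9. ]
mill bead [ 450.2 -177.5   95. ]
mill foot [ 457.  -162.9    1. ]
salt top [385.5 295.6  75. ]
salt foot [388.5 307.5   1. ]
t 0.3 shift cm [-43.11 -38.02   0.09] rv [-1.000e-03  0.000e+00  1.119e+00] yaw 160.13 -> 96
t 0.3 shift cm [-47.69 -75.71   7.04] rv [-1.000e-03  0.000e+00  1.119e+00] yaw 160.13 -> 96
```

```bash
python3 -m handwheel '{"series":[[[-10,-9,0,0,0,0.25,1],[-22,-19,0,0,0,0.5,1],[-33,-29,0,0,0,0.75,1],[-43.1,-38,0,0,0,0.95,1],[-45,-46,1,0,0,1.119,1],[-46,-54,2,0,0,1.119,1],[-47,-62,4,0,0,1.119,1],[-47.5,-70,6,0,0,1.119,1],[-47.7,-75.7,7,0,0,1.119,1],[-47.7,-75.7,7,0,0,1.119,1],[-47.7,-75.7,7,0,0,1.119,1],[-47.7,-75.7,7,0,0,1.119,1]]]}' 40
python3 - <<'E'
from h import *
d=snap("wrist","w1"); plan([394.7,-310.4,5],96)
print(proj(d,[394.7,-310.4,1]))
H=hsv(d)
for st,c,m in blobs((H[...,0]<14)&(H[...,1]>110)&(H[...,2]>60),200): print(st,c.round(1),rect(m),ray(d,c,10).round(1))
E
```

```text
time: 1.8
tool_pos: [389.1, -146.2, 161.6]
tcp_rot: [179.9, 0.0, 96.0]
ft_force: [1.2, 0.2, 0.7]
finger_gap: 85.6
grip_force: 0.0
t 1.85 shift cm [-15.66  -0.9   15.63] rv [-0.001  0.004 -0.004] yaw 95.75 -> 96
[310.72365216 308.13099362]
[ 392   76   54   56 2296] [417.9 103.5] ((417.5000305175781, 102.9999771118164), (51.61879348754883, 55.86143493652344), 45.0) [475.3 -61.9  10. ]
[ 357  192   56   68 2150] [383.6 225.2] ((383.50006103515625, 225.5), (70.21253204345703, 43.37971878051758), 63.43495178222656) [ 463.  -190.3   10. ]
[ 454  215  116  107 7788] [506.4 261.1] ((506.3211669921875, 263.5963439941406), (99.61393737792969, 105.55245971679688), 16.699243545532227) [ 608.1 -218.9   10. ]
[297 295  30  36 808] [311.6 311.6] ((311.5, 312.5), (35.0, 29.0), 90.0) [ 395.8 -308.5   10. ]
```

View pics/w1.png

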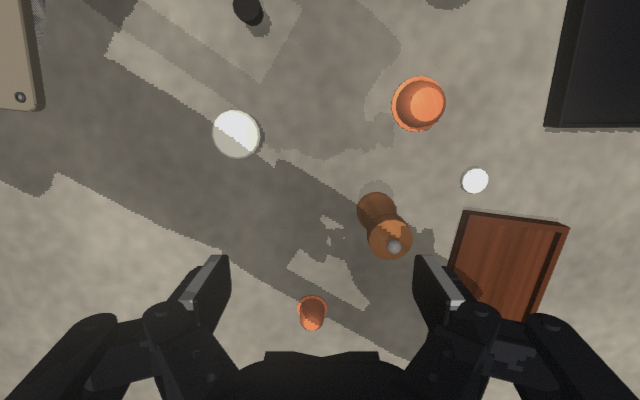

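The wrist view shows the large pod at (418,103), the mill at (385,230) and the small pod at (312,312). The small pod agrees with the predicted (311,308). The arm was cut short by its speed cap, so I go on to above the pod.

```bash
python3 -m handwheel '{"series":[[[-6,-0.4,1,0,0,0,1],[-12,-0.7,2,0,0,0,1],[-15.6,-0.9,4,0,0,0,1],[-15.6,-0.9,4,0,0,0,1],[-15.6,-0.9,4,0,0,0,1],[-15.6,-0.9,4,0,0,0,1]]]}'
python3 - <<'E'
from h import *
d=snap("wrist","w2"); print(status.sense()["qd"].round(1))
H=hsv(d); M=np.zeros((400,640,3),np.uint8)
for st,c,m in blobs((H[...,0]<16)&(H[...,1]>90)&(H[...,2]>50),200):
    ct=max(cv2.findContours(m.astype(np.uint8),0,2)[0],key=cv2.contourArea); print(st,c.round(1),cv2.fitEllipse(ct),ray(d,c,10).round(1))
print(proj(d,[394.7,-310.4,1]), [ (proj(d,[394.7+18.5*np.cos(a),-310.4+18.5*np.sin(a),1])).round(1).tolist() for a in (0,1.57,3.14,4.71)])
plan([394.7,-310.4,5],96)
cv2.imwrite("pics/w2c.png",cv2.resize(d["img"][100:400,200:440,::-1],None,fx=2,fy=2))
E
```

```text
time: 2.6
tool_pos: [397.2, -299.4, 122.3]
tcp_rot: [179.9, 0.0, 96.1]
ft_force: [-0.2, 0.2, -0.8]
finger_gap: 85.5
grip_force: 0.0
[-0.  -0.  -0.  -0.  -0.1 -0.1]
[ 378    0   90   79 4551] [421.4  39. ] ((423.5731201171875, 38.41350173950195), (61.29006576538086, 101.40780639648438), 56.28050231933594) [ 464.6 -167.3   10. ]
[  459    47   181   230 26681] [550.5 160.9] ((550.5193481445312, 158.04116821289062), (131.65106201171875, 301.5075378417969), 20.606868743896484) [ 599.  -251.8   10. ]
[ 299  178   39   41 1210] [317.6 197.5] ((317.6462097167969, 197.4480438232422), (37.57354736328125, 39.66229248046875), 173.52224731445312) [ 395.7 -307.8   10. ]
[316.37964897 197.21206559] [[335.6, 199.2], [318.4, 178.4], [297.1, 195.2], [314.4, 215.3]]
t 2.65 shift cm [-1.05 -0.38 11.73] rv [0.001 0.001 0.002] yaw 96.09 -> 96
```

View pics/w2c.png

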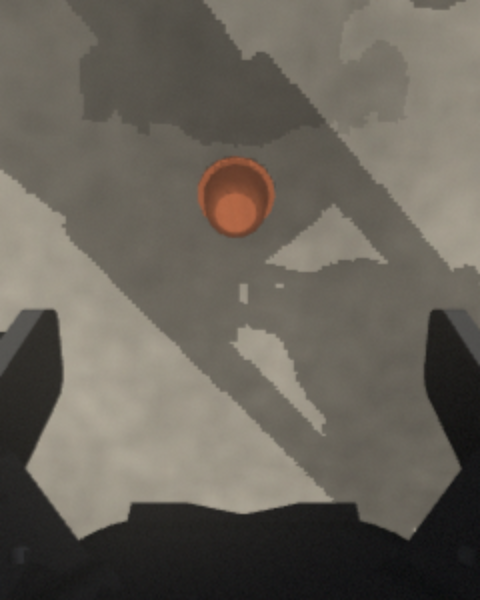

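The flange sits at about (318,198), within 2 mm of the prediction. I descend and grasp it.

```bash
python3 -m handwheel '{"series":[[[-1.05,-0.27,3,0,0,0,1],[-1.05,-0.27,7,0,0,0,1],[-1.05,-0.27,10,0,0,0,0.7],[-1.05,-0.27,11.4,0,0,0,0.7],[-1.05,-0.27,11.8,0,0,0,0.7],[-1.05,-0.27,11.8,0,0,0,0],[-1.05,-0.27,11.8,0,0,0,0],[-1.05,-0.27,11.8,0,0,0,0],[-1.05,-0.27,11.8,0,0,0,0],[-1.05,-0.27,11.8,0,0,0,0]]]}' 30
python3 -m handwheel '{"series":[[[0,0,-1,0,0,0,0],[0,0,-4,0,0,0,0],[0,0,-8,0,0,0,0],[0,0,-10,0,0,0,0],[0,0,-10,0,0,0,0]]]}'
python3 - <<'E'
from h import *
d=snap("wrist","w3"); cv2.imwrite("pics/w3c.png",d["img"][150:400,170:470,::-1])
b=Ro.from_euler("z",6,degrees=True).apply([0,-31,0])+[658,5,0]; print(b)
plan([*b[:2],103],96); plan([*b[:2],10],96)
E
```

```text
time: 3.9
tool_pos: [396.0, -311.7, 5.3]
tcp_rot: [179.9, 0.1, 96.0]
ft_force: [-1.4, 2.2, 7.5]
finger_gap: 19.1
grip_force: 24.3
time: 4.53
tool_pos: [396.4, -312.1, 106.1]
tcp_rot: [179.8, 0.2, 96.0]
ft_force: [0.1, -0.8, 0.2]
finger_gap: -0.4
grip_force: 0.0
[661.24038236 -25.83017876   0.        ]
t 4.575 shift cm [25.61 29.42  0.13] rv [0.001 0.002 0.   ] yaw 96.01 -> 96
t 4.575 shift cm [25.62 29.4   9.43] rv [0.001 0.002 0.   ] yaw 96.01 -> 96
```

View pics/w3c.png

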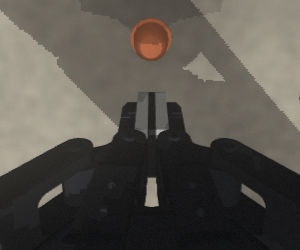

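```bash
python3 - <<'E'
from h import *
d=snap("wrist"); H=hsv(d); s=status.sense(); print(s["tool_pos"],"tcp px",proj(d,s["tool_pos"]))
for st,c,m in blobs((H[...,0]<16)&(H[...,1]>90)&(H[...,2]>50),200):
    print(st,c.round(1),ray(d,c,1).round(1),ray(d,c,10).round(1))
cv2.imwrite("pics/w4c.png",cv2.resize(d["img"][150:310,220:420,::-1],None,fx=4,fy=4,interpolation=2)[:600,:800])
t=snap("top"); H=hsv(t)
for st,c,m in blobs((H[...,0]<16)&(H[...,1]>90)&(H[...,2]>50),60): 
    if st[0]>330 and st[1]>150: print("top",st,c,ray(t,c,1).round(1))
E
```

```text
[ 394.88036574 -310.65354962  103.09391843] tcp px [318.86825957 238.53135482]
[ 386    0  105   61 4304] [430.6  24.7] [ 465.7 -170.9    1. ] [ 463.1 -173.1   10. ]
[  472    25   168   250 29210] [565.2 153.3] [ 601.2 -255.5    1. ] [ 594.  -254.8   10. ]
[ 301  170   42   43 1390] [321.5 190.4] [ 396.7 -310.2    1. ] [ 396.4 -307.7   10. ]
top [340 175  25  26 491] [351.69857434 187.54175153] [478.1 -62.6   1. ]
top [398 187  28  23 435] [411.07816092 198.3862069 ] [ 457.1 -187.1    1. ]
top [461 219  20  18 269] [470.37174721 227.72862454] [ 397.4 -311.2    1. ]
```

View pics/w4c.png

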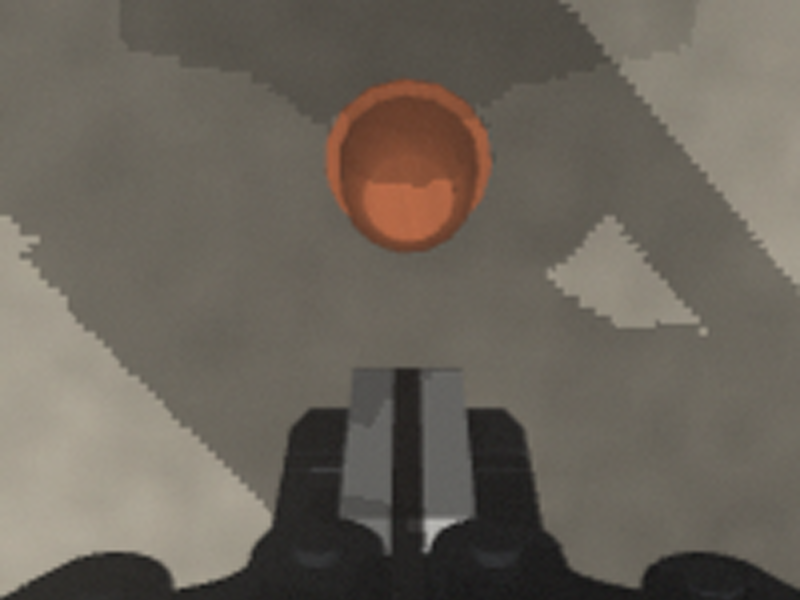

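The pod still stands upright at about (397,-310.5), so it slipped out of the pads. I close in steps and watch the gap.

```bash
python3 - <<'E'
from h import *
plan([396.8,-310.5,3],96)
E
python3 -m handwheel '{"series":[[[0,0,0,0,0,0,0.6],[0,0,0,0,0,0,0.6],[0,0,0,0,0,0,0.6],[0,0,0,0,0,0,0.6]]]}' 20
python3 - <<'E'
from h import *
print(status.sense()["time"],status.sense()["finger_gap"]); plan([396.8,-310.5,3],96)
E
```

```text
t 4.675 shift cm [-0.06  0.24  9.94] rv [-0.001 -0.001  0.   ] yaw 96.01 -> 96
time: 5.18
tool_pos: [395.0, -310.8, 103.3]
tcp_rot: [-180.0, -0.0, 96.0]
ft_force: [0.1, 0.2, -0.5]
finger_gap: 51.4
grip_force: 0.0
5.175 51.35788683936518
t 5.175 shift cm [1.000e-02 1.800e-01 1.003e+01] rv [-0. -0.  0.] yaw 96.01 -> 96
```

```bash
python3 -m handwheel '{"series":[[[0,0.2,4,0,0,0,0.6],[0,0.2,8,0,0,0,0.6],[0,0.2,10,0,0,0,0.6],[0,0.2,10,0,0,0,0.6],[0,0.2,10,0,0,0,0.45],[0,0.2,10,0,0,0,0.35],[0,0.2,10,0,0,0,0.35]]]}' 20
python3 - <<'E'
from h import *
d=snap("wrist"); cv2.imwrite("pics/w5c.png",cv2.resize(d["img"][150:310,220:420,::-1],None,fx=3,fy=3,interpolation=2))
print(proj(d,status.sense()["tool_pos"]),proj(d,[396.8,-310.5,29]),proj(d,[396.8,-310.5,1]))
E
python3 -m handwheel '{"series":[[[0,0,0,0,0,0,0.3],[0,0,0,0,0,0,0.3]]]}' 20
python3 -m handwheel '{"series":[[[0,0,0,0,0,0,0.25],[0,0,0,0,0,0,0.25]]]}' 20
```

```text
time: 6.05
tool_pos: [397.7, -311.2, 4.6]
tcp_rot: [179.9, 0.1, 96.0]
ft_force: [-0.1, -1.0, -0.5]
finger_gap: 30.1
grip_force: 0.0
[319.62815833 240.10924884] [318.11471763 259.86645122] [318.47731543 236.73764082]
time: 6.35
tool_pos: [397.2, -310.9, 3.8]
tcp_rot: [180.0, 0.0, 96.0]
ft_force: [0.0, -0.5, 2.5]
finger_gap: 25.7
grip_force: 1.1
time: 6.6
tool_pos: [397.0, -311.0, 4.0]
tcp_rot: [-180.0, 0.0, 96.0]
ft_force: [-3.1, 0.4, 6.9]
finger_gap: 22.0
grip_force: 16.1
```

View pics/w5c.png

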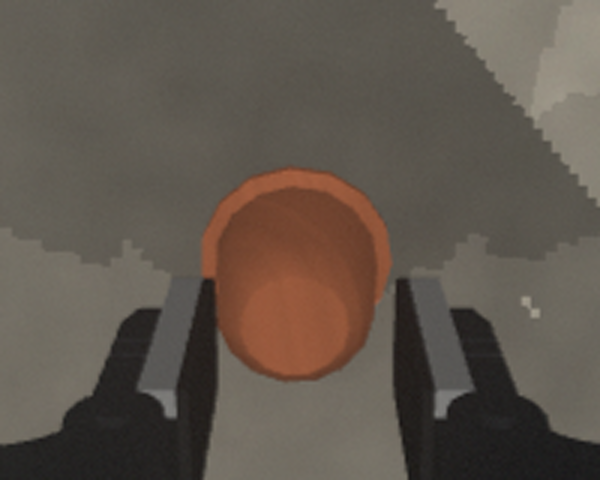

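The pads close only on the pod's rounded top, and the image hints that the tips sit higher than the nominal TCP. I probe the table gently with the fingers open.

```bash
python3 -m handwheel '{"series":[[[0,0,0,0,0,0,0.55],[0,0,0,0,0,0,0.55],[0,0,0.15,0,0,0,0.55],[0,0,0.3,0,0,0,0.55],[0,0,0.3,0,0,0,0.55]]]}' 20
python3 -m handwheel '{"series":[[[0,0,0.1,0,0,0,0.55],[0,0,0.2,0,0,0,0.55],[0,0,0.2,0,0,0,0.55]]]}' 20
python3 -m handwheel '{"series":[[[0,0,0.1,0,0,0,0.55],[0,0,0.2,0,0,0,0.55],[0,0,0.2,0,0,0,0.55]]]}' 20
```

```text
time: 7.22
tool_pos: [396.9, -310.4, 0.2]
tcp_rot: [-180.0, -0.0, 96.0]
ft_force: [-0.4, -0.2, 0.5]
finger_gap: 47.1
grip_force: 0.0
time: 7.6
tool_pos: [397.0, -310.5, -1.6]
tcp_rot: [-180.0, -0.0, 96.0]
ft_force: [-0.2, 1.0, -0.1]
finger_gap: 47.1
grip_force: 0.0
time: 7.98
tool_pos: [397.0, -310.5, -3.7]
tcp_rot: [-180.0, -0.0, 96.0]
ft_force: [0.1, 0.2, 0.8]
finger_gap: 46.8
grip_force: 0.0
```

```bash
python3 -m handwheel '{"series":[[[0,0,0.1,0,0,0,0.5],[0,0,0.2,0,0,0,0.5],[0,0,0.2,0,0,0,0.5]]]}' 20
python3 -m handwheel '{"series":[[[0,0,0,0,0,0,0.42],[0,0,0,0,0,0,0.42]]]}' 20
python3 -m handwheel '{"series":[[[0,0,0,0,0,0,0.34],[0,0,0,0,0,0,0.34],[0,0,0,0,0,0,0.34]]]}' 20
python3 -m handwheel '{"series":[[[0,0,0,0,0,0,0.28],[0,0,0,0,0,0,0.28],[0,0,0,0,0,0,0.28]]]}' 20
python3 - <<'E'
from h import *
d=snap("wrist"); a=d["img"][150:310,220:420,::-1]
s=snap("scene"); p=proj(s,[397,-310,10]); print(p); u,v=p.astype(int)
b=s["img"][max(v-50,0):v+50,u-60:u+60,::-1]
b=cv2.resize(b,(480,400),interpolation=2);a=cv2.resize(a,(500*4//5,320))
c=np.zeros((400,800,3),np.uint8); c[:320,:400]=a; c[:,400:]=b[:,40:440]; cv2.imwrite("pics/j.png",c)
E
```

```text
time: 8.35
tool_pos: [397.0, -310.5, -5.7]
tcp_rot: [-180.0, -0.0, 96.0]
ft_force: [-0.4, -0.4, -0.9]
finger_gap: 43.0
grip_force: 0.0
time: 8.6
tool_pos: [397.1, -310.6, -5.5]
tcp_rot: [180.0, 0.0, 96.0]
ft_force: [-1.0, 0.1, 0.5]
finger_gap: 36.0
grip_force: 0.0
time: 8.98
tool_pos: [397.0, -310.6, -5.5]
tcp_rot: [-180.0, 0.0, 96.0]
ft_force: [0.8, -0.1, -0.3]
finger_gap: 29.3
grip_force: 0.0
time: 9.35
tool_pos: [397.1, -310.7, -5.4]
tcp_rot: [180.0, 0.0, 96.0]
ft_force: [-0.9, -0.1, 3.0]
finger_gap: 26.5
grip_force: 19.9
[275.94570908 132.7594801 ]
```

View pics/j.png

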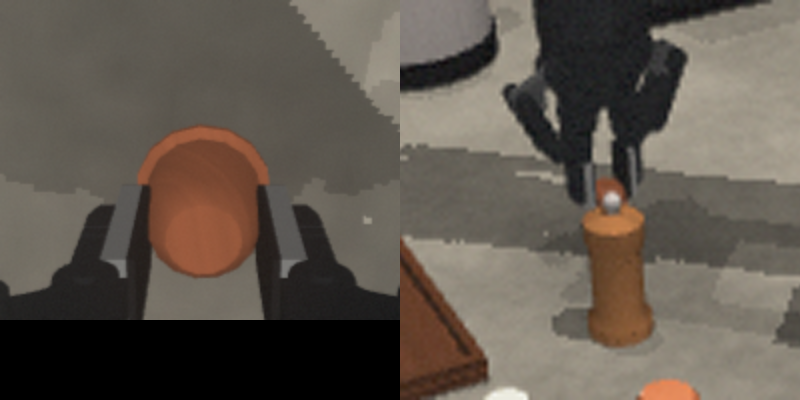

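The grip is now firm at gap 26.5, but still high on the body. The tips sit about 15 mm above the reported TCP, so I go 6 mm lower and grip again.

```bash
python3 -m handwheel '{"series":[[[0,0,0,0,0,0,0.42],[0,0,0,0,0,0,0.42],[0,0,0.3,0,0,0,0.42],[0,0,0.5,0,0,0,0.42],[0,0,0.6,0,0,0,0.42],[0,0,0.6,0,0,0,0.3]]]}' 30
python3 -m handwheel '{"series":[[[0,0,0,0,0,0,0.15],[0,0,0,0,0,0,0.15],[0,0,0,0,0,0,0.15]]]}' 30
python3 -m handwheel '{"series":[[[0,0,-0.2,0,0,0,0.15],[0,0,-2,0,0,0,0.15],[0,0,-5,0,0,0,0.15],[0,0,-8,0,0,0,0.15],[0,0,-10,0,0,0,0.15],[0,0,-10,0,0,0,0.15]]]}' 30
python3 - <<'E'
from h import *
b=Ro.from_euler("z",6,degrees=True).apply([0,-31,0])+[658,5,0]
plan([*b[:2],89],96); plan([*b[:2],-7],96)
E
```

```text
time: 10.2
tool_pos: [397.0, -310.6, -11.5]
tcp_rot: [-180.0, -0.0, 96.0]
ft_force: [0.9, 0.9, -0.1]
finger_gap: 27.1
grip_force: 29.4
time: 10.58
tool_pos: [397.1, -310.6, -11.5]
tcp_rot: [180.0, 0.0, 96.0]
ft_force: [0.2, -0.5, -0.6]
finger_gap: 27.1
grip_force: 29.4
time: 11.32
tool_pos: [398.6, -312.1, 91.7]
tcp_rot: [179.8, 0.2, 96.0]
ft_force: [0.8, -0.1, -0.7]
finger_gap: 27.4
grip_force: 29.5
t 11.325 shift cm [25.72 29.12  0.27] rv [0.004 0.004 0.   ] yaw 96.02 -> 96
t 11.325 shift cm [25.76 29.08  9.87] rv [0.004 0.004 0.   ] yaw 96.02 -> 96
```

```bash
python3 -m handwheel '{"series":[[[3,3.3,0,0,0,0,0.15],[7,7.9,0,0,0,0,0.15],[11,12.4,0,0,0,0,0.15],[15,17,0,0,0,0,0.15],[19,21.5,0,0,0,0,0.15],[23,26,0,0,0,0,0.15],[25,28.2,0,0,0,0,0.15],[25.7,29.1,0,0,0,0,0.15],[25.7,29.1,0,0,0,0,0.15],[25.7,29.1,0,0,0,0,0.15],[25.7,29.1,0,0,0,0,0.15]]]}'
python3 - <<'E'
from h import *
b=Ro.from_euler("z",6,degrees=True).apply([0,-31,0])+[658,5,0]
print(status.sense()["finger_gap"]);plan([*b[:2],-7],96)
d=snap("wrist","box")
H=hsv(d)
for st,c,m in blobs(H[...,2]<45,3000): 
    R=rect(m); print(st,R,[ray(d,p,22).round(0)[:2].tolist() for p in cv2.boxPoints(R)])
E
```

```text
time: 12.7
tool_pos: [658.9, -25.8, 88.6]
tcp_rot: [-180.0, 0.0, 95.9]
ft_force: [1.0, -1.3, -0.3]
finger_gap: 27.0
grip_force: 29.5
27.047689202108963
t 12.7 shift cm [-0.03  0.23  9.56] rv [-0.     0.    -0.001] yaw 95.93 -> 96
[   39   283   565   117 35543] ((321.0, 340.9999694824219), (115.99998474121094, 563.9998779296875), 90.0) [[431.0, -119.0], [903.0, -70.0], [950.0, -194.0], [410.0, -250.0]]
```

View pics/box.png

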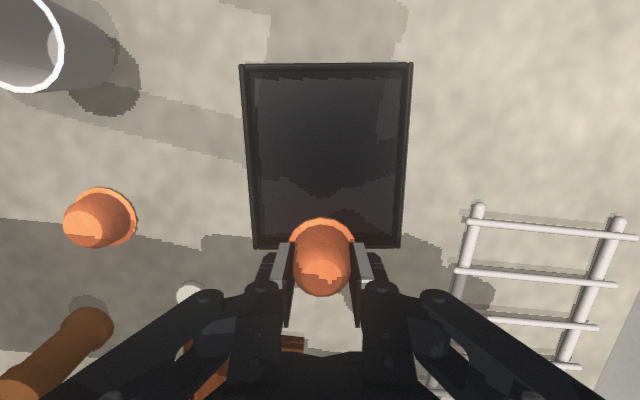

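The box has its far corners at (240,66) and (411,63) and its near ones at (254,247) and (400,247). The held pod is at (321,250), upright in the pads.

```bash
python3 - <<'E'
from h import *
d=snap("wrist")
P=np.array([ray(d,p,22)[:2] for p in((240,66),(411,63),(400,247),(254,247))]); print(P.round(1),[np.linalg.norm(P[i]-P[i-1]).round(1) for i in range(4)],P.mean(0).round(1))
e=P[1]-P[0];print(np.degrees(np.arctan2(e[1],e[0])), "pod",ray(d,(321,247),100).round(1))
E
```

```text
[[594.4  67.6]
 [710.2  81.6]
 [727.2 -55. ]
 [609.4 -67.3]] [np.float64(135.7), np.float64(116.6), np.float64(137.7), np.float64(118.4)] [660.3   6.7]
6.90528420816763 pod [659.6 -24.1 100. ]
```

```bash
python3 -m handwheel '{"series":[[[0,0.2,3,0,0,0,0.15],[0,0.2,6,0,0,0,0.15],[0,0.2,8.3,0,0,0,0.15],[0,0.2,9,0,0,0,0.15],[0,0.2,9.4,0,0,0,0.15],[0,0.2,9.5,0,0,0,0.15],[0,0.2,9.5,0,0,0,0.15]]]}'
python3 -m handwheel '{"series":[[[0,0,0,0,0,0,0.42],[0,0,0,0,0,0,0.5],[0,0,0,0,0,0,0.5],[0,0,-3,0,0,0,0.5],[0,0,-7,0,0,0,0.55],[0,0,-10,0,0,0,0.7],[0,0,-10,0,0,0,0.7]]]}'
python3 - <<'E'
from h import *
d=snap("wrist"); H=hsv(d)
for st,c,m in blobs((H[...,0]<16)&(H[...,1]>90)&(H[...,2]>50),300): print(st,c.round(1),ray(d,c,5).round(1))
plan([477.5,-63.5,89],96);plan([477.5,-63.5,-9],96)
E
```

```text
time: 13.68
tool_pos: [662.3, -24.4, -5.4]
tcp_rot: [179.9, 0.0, 96.0]
ft_force: [-0.2, 0.1, 0.2]
finger_gap: 27.1
grip_force: 29.5
time: 14.55
tool_pos: [664.1, -24.6, 97.4]
tcp_rot: [179.6, 0.1, 96.0]
ft_force: [0.1, -0.1, 0.0]
finger_gap: 59.4
grip_force: 0.0
[ 297  172   44   47 1571] [318.5 194.5] [663.2 -24.3   5. ]
[  63  185   73   60 3332] [ 98.9 215.6] [475.4 -63.    5. ]
[585 248  55 128 916] [613.6 312.8] [ 962.2 -114.3    5. ]
[   0  302  113   98 4627] [ 54.3 350. ] [ 416.3 -213.4    5. ]
[ 247  326   51   36 1132] [271.2 340.8] [ 631.9 -180.6    5. ]
[190 358  16  42 557] [196.6 380.4] [ 557.3 -238.7    5. ]
t 14.6 shift cm [ -1.94 -18.82   0.54] rv [0.003 0.001 0.   ] yaw 96.02 -> 96
t 14.6 shift cm [ -1.94 -18.85  10.34] rv [0.003 0.001 0.   ] yaw 96.02 -> 96
```

The small pod is down in the box, upright and centred at (663,-24). Next is the large pod.

```bash
python3 -m handwheel '{"series":[[[-0.5,-5,0,0,0,0,0.85],[-1,-10,0,0,0,0,0.85],[-1.5,-15,0,0,0,0,0.85],[-1.9,-18.8,1,0,0,0,0.85],[-1.9,-18.8,3,0,0,0,0.85],[-1.9,-18.8,3,0,0,0,0.85],[-1.9,-18.8,3,0,0,0,0.85]]]}'
python3 - <<'E'
from h import *
d=snap("wrist"); H=hsv(d)
for st,c,m in blobs((H[...,0]<16)&(H[...,1]>90)&(H[...,2]>50),600): print(st,c.round(1),ray(d,c,1).round(1),ray(d,c,10).round(1))
print([proj(d,[477.5+26.5*np.cos(a),-63.5+26.5*np.sin(a),1]).round(1).tolist() for a in(0,1.57,3.14,4.71)])
plan([477.5,-63.5,-13],96)
E
```

```text
time: 15.48
tool_pos: [476.5, -62.8, 63.2]
tcp_rot: [-180.0, -0.0, 96.0]
ft_force: [-0.0, 0.2, 0.9]
finger_gap: 72.6
grip_force: 0.0
[ 553  158   76   53 3061] [590.  185.4] [675.4 -25.1   1. ] [667.2 -23.7  10. ]
[ 287  172   70   70 3725] [321.6 205.9] [477.5 -62.3   1. ] [477.2 -59.4  10. ]
[ 251  307   53   57 2034] [276.9 332.2] [ 451.  -181.9    1. ] [ 451.7 -174.2   10. ]
[ 456  366   40   34 1016] [475.4 384.9] [ 638.1 -221.5    1. ] [ 631.4 -212.2   10. ]
[[355.8, 210.7], [325.2, 173.5], [286.8, 203.7], [317.8, 238.9]]
t 15.525 shift cm [-0.07  0.04  7.67] rv [0.    0.    0.001] yaw 96.03 -> 96
```

```bash
python3 -m handwheel '{"series":[[[0,0.1,3,0,0,0,0.85],[0,0.1,6,0,0,0,0.75],[0,0.1,7,0,0,0,0.7],[0,0.1,7.4,0,0,0,0.7],[0,0.1,7.6,0,0,0,0.7],[0,0.1,7.6,0,0,0,0.65],[0,0.1,7.6,0,0,0,0.3],[0,0.1,7.6,0,0,0,0.3],[0,0.1,7.6,0,0,0,0.3],[0,0.1,7.6,0,0,0,0.3]]]}' 30
python3 -m handwheel '{"series":[[[0,0,-0.5,0,0,0,0.3],[0,0,-3,0,0,0,0.3],[0,0,-6,0,0,0,0.3],[0,0,-9,0,0,0,0.3],[0,0,-10,0,0,0,0.3],[0,0,-10,0,0,0,0.3]]]}' 30
python3 - <<'E'
from h import *
b=Ro.from_euler("z",6.8,degrees=True).apply([0,28,0])+[659,6,0]; print(b)
plan([*b[:2],89],96.8); plan([*b[:2],-8],96.8)
E
```

```text
time: 16.77
tool_pos: [478.3, -63.0, -11.3]
tcp_rot: [179.9, 0.0, 96.0]
ft_force: [-2.1, 0.8, 7.2]
finger_gap: 40.6
grip_force: 29.7
time: 17.52
tool_pos: [478.0, -62.9, 87.8]
tcp_rot: [179.9, 0.0, 96.0]
ft_force: [-0.6, -0.3, -1.2]
finger_gap: 40.5
grip_force: 30.2
[655.68468889  33.80303423   0.        ]
t 17.525 shift cm [ 7.76 18.68 -0.09] rv [ 0.001  0.    -0.014] yaw 96.01 -> 96.8
t 17.525 shift cm [ 7.76 18.67  9.61] rv [ 0.001  0.    -0.014] yaw 96.01 -> 96.8
```

```bash
python3 -m handwheel '{"series":[[[1.2,3,0,0,0,0,0.3],[2.9,7,0,0,0,0,0.3],[4.6,11,0,0,0,-0.014,0.3],[6.2,15,0,0,0,-0.014,0.3],[7.5,18,0,0,0,-0.014,0.3],[7.8,18.7,0,0,0,-0.014,0.3],[7.8,18.7,3,0,0,-0.014,0.3],[7.8,18.7,6,0,0,-0.014,0.3],[7.8,18.7,8,0,0,-0.014,0.3],[7.8,18.7,9,0,0,-0.014,0.3],[7.8,18.7,9.4,0,0,-0.014,0.3],[7.8,18.7,9.4,0,0,-0.014,0.3]]]}'
python3 -m handwheel '{"series":[[[0,0,0,0,0,0,0.3],[0,0,0,0,0,0,0.3],[0,0,0,0,0,0,0.6],[0,0,0,0,0,0,0.65],[0,0,0,0,0,0,0.65],[0,0,-3,0,0,0,0.65],[0,0,-7,0,0,0,0.7],[0,0,-12,0,0,0,0.8],[0,0,-14,0,0,0,0.8],[0,0,-14,0,0,0,0.8]]]}'
python3 - <<'E'
from h import *
d=snap("wrist","pods"); H=hsv(d)
for st,c,m in blobs((H[...,0]<16)&(H[...,1]>90)&(H[...,2]>50),600): print(st,c.round(1),ray(d,c,5).round(1))
plan([385,297,140],96.8)
E
```

```text
time: 19.02
tool_pos: [655.9, 34.3, -5.8]
tcp_rot: [179.9, 0.0, 96.8]
ft_force: [-0.1, 0.0, 0.7]
finger_gap: 40.4
grip_force: 30.2
time: 20.27
tool_pos: [656.7, 34.3, 135.4]
tcp_rot: [179.8, 0.0, 96.8]
ft_force: [0.4, -0.7, -0.5]
finger_gap: 68.2
grip_force: 0.0
[ 292  156   56   54 2357] [319.9 182.6] [656.6  35.7   5. ]
[ 565  170   75  193 4487] [607.2 275.8] [974.9 -30.1   5. ]
[ 301  222   38   40 1141] [319.5 241.1] [663.4 -25.9   5. ]
t 20.325 shift cm [ 29.29 -23.72  -0.7 ] rv [0. 0. 0.] yaw 96.82 -> 96.8
```

View pics/pods.png

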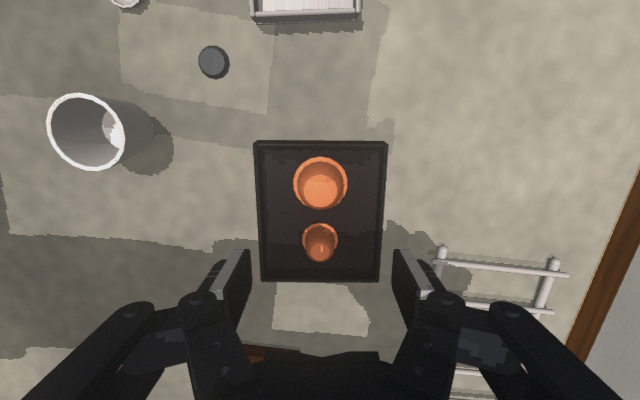

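Both pods stand rim down inside the box, at (320,182) and (320,241). Next is the salt shaker.

```bash
python3 -m handwheel '{"series":[[[5,-4,0,0,0,0,0.85],[10,-8,0,0,0,0,0.85],[15,-12,0,0,0,0,0.85],[20,-16,0,0,0,0,0.85],[25,-20,0,0,0,0,0.85],[28,-22.7,0,0,0,0,0.85],[29.3,-23.7,0,0,0,0,0.85],[29.3,-23.7,0,0,0,0,0.85],[29.3,-23.7,0,0,0,0,0.85],[29.3,-23.7,0,0,0,0,0.85]]]}'
python3 - <<'E'
from h import *
d=snap("wrist"); t=snap("scene")
plan([385,297,20],96.8); print(proj(d,[385,297,70]),proj(d,[385,297,1]))
u,v=proj(d,[385,297,35]).astype(int)
a=cv2.resize(d["img"][v-75:v+75,u-75:u+75,::-1],(400,400),interpolation=2)
p=proj(t,[385,297,35]).astype(int); b=cv2.resize(t["img"][p[1]-40:p[1]+40,p[0]-40:p[0]+40,::-1],(400,400),interpolation=2)
print(u,v,p); cv2.imwrite("pics/salt.png",np.hstack([a,b]))
E
```

```text
time: 21.58
tool_pos: [386.1, 296.2, 133.2]
tcp_rot: [-180.0, 0.0, 96.7]
ft_force: [-1.1, 0.8, -0.9]
finger_gap: 72.7
grip_force: 0.0
t 21.675 shift cm [ 0.07 -0.09 11.34] rv [-0.     0.    -0.001] yaw 96.73 -> 96.8
[318.89516458 204.69251258] [319.36812305 182.64661967]
319 192 [430 262]
```

View pics/salt.png

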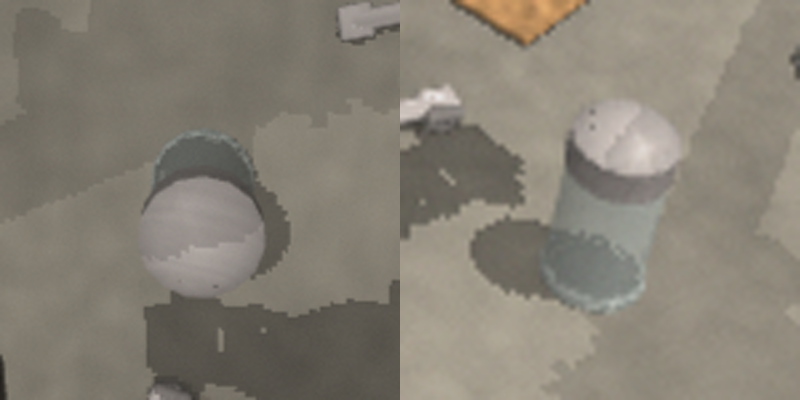

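Salt cap at wrist (320,205) puts it at (386,297). I descend and grasp the glass.

```bash
python3 -m handwheel '{"series":[[[0.1,0,3,0,0,0,0.85],[0.1,0,7,0,0,0,0.85],[0.1,0,10,0,0,0,0.8],[0.1,0,11.5,0,0,0,0.8],[0.1,0,12,0,0,0,0.7],[0.1,0,12,0,0,0,0.3],[0.1,0,12,0,0,0,0.25],[0.1,0,12,0,0,0,0.25],[0.1,0,12,0,0,0,0.25],[0.1,0,12,0,0,0,0.25]]]}' 40
python3 -m handwheel '{"series":[[[0,0,-0.5,0,0,0,0.25],[0,0,-3,0,0,0,0.25],[0,0,-7,0,0,0,0.25],[0,0,-11,0,0,0,0.25],[0,0,-13.5,0,0,0,0.25],[0,0,-14,0,0,0,0.25],[0,0,-14,0,0,0,0.25]]]}' 40
python3 - <<'E'
from h import *
b=Ro.from_euler("z",-2.4,degrees=True).apply([0,42,0])+[599.6,-261,0]; print(b)
plan([500,100,150],96.8); plan([*b[:2],150],87.6)
E
```

```text
time: 22.92
tool_pos: [386.0, 298.7, 14.6]
tcp_rot: [179.9, -0.0, 96.8]
ft_force: [-1.6, -0.2, 6.5]
finger_gap: 35.6
grip_force: 40.4
time: 23.8
tool_pos: [384.8, 298.0, 152.7]
tcp_rot: [-180.0, 0.0, 96.8]
ft_force: [-0.2, 0.9, -1.9]
finger_gap: 35.6
grip_force: 40.3
[ 601.35877746 -219.03684114    0.        ]
t 23.8 shift cm [-21.02   9.09   0.27] rv [-0.001  0.     0.   ] yaw 96.82 -> 96.8
t 23.8 shift cm [-53.91  15.37   0.28] rv [-0.001  0.     0.161] yaw 96.82 -> 87.6
```

```bash
python3 -m handwheel '{"series":[[[-3,1,0,0,0,0,0.25],[-8,2.5,0,0,0,0.03,0.25],[-13,4,0,0,0,0.06,0.25],[-18,5.5,0,0,0,0.09,0.25],[-23,7,0,0,0,0.12,0.25],[-28,8.5,0,0,0,0.161,0.25],[-33,9.9,0,0,0,0.161,0.25],[-38,11.2,0,0,0,0.161,0.25],[-43,12.6,0,0,0,0.161,0.25],[-48,14,0,0,0,0.161,0.25],[-52,15,0,0,0,0.161,0.25],[-53.9,15.4,0,0,0,0.161,0.25]]]}'
python3 -m handwheel '{"series":[[[0,0,0,0,0,0,0.25],[0,0,0,0,0,0,0.25]]]}'
python3 - <<'E'
from h import *
d=snap("wrist","bd"); plan([601.4,-219,25.2],87.6); print(status.sense()["finger_gap"])
H=hsv(d)
for st,c,m in blobs((H[...,0]<16)&(H[...,1]>80)&(H[...,2]>30),2000):
    R=rect(m); print(st,R[1:],[ray(d,p,18).round(0)[:2].tolist() for p in cv2.boxPoints(R)])
print([proj(d,Ro.from_euler("z",-2.4,degrees=True).apply([x,y,18])+[599.6,-261,0]).round(0).tolist() for x,y in((55,95),(-55,95),(-55,-95),(55,-95))])
E
```

```text
time: 25.3
tool_pos: [601.1, -220.4, 150.7]
tcp_rot: [-179.8, -0.1, 87.5]
ft_force: [-0.3, 0.6, -1.1]
finger_gap: 35.8
grip_force: 40.3
time: 25.55
tool_pos: [601.4, -217.3, 152.6]
tcp_rot: [-179.9, -0.1, 87.6]
ft_force: [0.6, 0.0, -0.7]
finger_gap: 35.9
grip_force: 40.4
t 25.6 shift cm [-0.19  0.   12.78] rv [-0.001 -0.001  0.001] yaw 87.66 -> 87.6
35.37739092680523
[  98  125   95   59 3586] ((50.776397705078125, 94.3416976928711), 78.92979431152344) [[390.0, -165.0], [480.0, -152.0], [482.0, -199.0], [387.0, -214.0]]
[  262   130   117   135 10732] ((134.0, 116.0), 90.0) [[549.0, -164.0], [657.0, -168.0], [659.0, -309.0], [535.0, -304.0]]
[[379.0, 130.0], [262.0, 130.0], [271.0, 304.0], [370.0, 304.0]]
```

The board's edge matches the prediction to the pixel. I lower the salt onto it.

```bash
python3 -m handwheel '{"series":[[[-0.2,0,3,0,0,0,0.25],[-0.2,0,7,0,0,0,0.25],[-0.2,0,10,0,0,0,0.25],[-0.2,0,11.5,0,0,0,0.25],[-0.2,0,12.3,0,0,0,0.25],[-0.2,0,12.6,0,0,0,0.25],[-0.2,0,12.6,0,0,0,0.25],[-0.2,0,12.6,0,0,0,0.25]]]}'
python3 -m handwheel '{"series":[[[0,0,0.1,0,0,0,0.25],[0,0,0.15,0,0,0,0.25],[0,0,0.15,0,0,0,0.25]]]}'
```

```text
time: 26.6
tool_pos: [602.7, -221.1, 28.7]
tcp_rot: [179.9, 0.0, 87.6]
ft_force: [0.4, -0.8, -1.4]
finger_gap: 35.2
grip_force: 40.3
time: 26.98
tool_pos: [601.8, -220.8, 25.9]
tcp_rot: [-180.0, -0.0, 87.6]
ft_force: [0.6, 0.2, -1.4]
finger_gap: 35.7
grip_force: 40.3
```

```bash
python3 -m handwheel '{"series":[[[0,0,0.1,0,0,0,0.25],[0,0,0.1,0,0,0,0.25],[0,0,0.1,0,0,0,0.25]]]}'
python3 -m handwheel '{"series":[[[0,0,0.1,0,0,0,0.25],[0,0,0.1,0,0,0,0.25],[0,0,0.1,0,0,0,0.25]]]}'
```

```text
time: 27.35
tool_pos: [601.9, -220.7, 24.9]
tcp_rot: [-180.0, -0.0, 87.6]
ft_force: [-0.4, 1.0, -1.0]
finger_gap: 35.5
grip_force: 40.3
time: 27.72
tool_pos: [602.0, -220.9, 24.8]
tcp_rot: [180.0, 0.0, 87.6]
ft_force: [-3.6, -0.5, 5.6]
finger_gap: 35.8
grip_force: 41.0
```

Contact on the board, so I release and go to the mill.

```bash
python3 -m handwheel '{"series":[[[0,0,0,0,0,0,0.45],[0,0,0,0,0,0,0.6],[0,0,0,0,0,0,0.7],[0,0,0,0,0,0,0.7],[0,0,-4,0,0,0,0.7],[0,0,-9,0,0,0,0.8],[0,0,-13,0,0,0,0.9],[0,0,-16,0,0,0,0.9],[0,0,-16,0,0,0,0.9]]]}'
python3 - <<'E'
from h import *
d=snap("wrist"); 
p=proj(d,[602,-221,87]); u,v=p.astype(int); print(p, proj(d,[602,-221,11]))
h=cv2.cvtColor(d["img"],cv2.COLOR_RGB2HSV).astype(int)
for st,c,m in blobs((h[...,1]<60)&(h[...,2]>90)&(np.hypot(*(np.indices(h.shape[:2])-np.array([v,u])[:,None,None]))<50),100): print(st,c)
plan([452,-177.5,180],87.6)
E
```

```text
time: 28.85
tool_pos: [603.9, -221.6, 187.9]
tcp_rot: [179.7, 0.1, 87.6]
ft_force: [-0.5, 0.1, -0.7]
finger_gap: 76.9
grip_force: 0.0
[317.43203095 191.66382017] [317.7626319  172.96430143]
[ 297  159   40   53 1582] [316.11883692 186.48356511]
t 28.9 shift cm [  3.73 -15.25   0.49] rv [ 0.003  0.001 -0.   ] yaw 87.59 -> 87.6
```

```bash
python3 -m handwheel '{"series":[[[1,-4,0,0,0,0,0.9],[2.3,-9,0,0,0,0,0.9],[3.4,-14,0,0,0,0,0.9],[3.7,-15.2,2,0,0,0,0.9],[3.7,-15.2,3,0,0,0,0.9],[3.7,-15.2,3,0,0,0,0.9],[3.7,-15.2,3,0,0,0,0.9]]]}'
python3 - <<'E'
from h import *
d=snap("wrist"); plan([452,-177.5,17],87.6)
h=hsv(d)
for st,c,m in blobs((h[...,0]<20)&(h[...,1]>90)&(h[...,2]>40),1000): 
    print(st,c.round(1))
print(proj(d,[452,-177.5,80]),proj(d,[452,-177.5,95]),proj(d,[452,-177.5,1]))
u,v=proj(d,[452,-177.5,50]).astype(int);print(u,v)
cv2.imwrite("pics/mill.png",cv2.resize(d["img"][v-75:v+75,u-75:u+75,::-1],(450,450),interpolation=2))
E
```

```text
time: 29.78
tool_pos: [452.3, -177.6, 154.0]
tcp_rot: [-180.0, -0.0, 87.6]
ft_force: [-0.2, 0.4, 0.0]
finger_gap: 77.0
grip_force: 0.0
t 29.825 shift cm [ 1.000e-02 -4.000e-02  1.373e+01] rv [0. 0. 0.] yaw 87.6 -> 87.6
[ 298  158   47   65 2214] [320.9 190.1]
[  408   164   123   152 10074] [466.7 223.2]
[319.92646532 201.63061616] [319.85834768 207.64073655] [320.18612289 178.72064266]
320 191
```

View pics/mill.png

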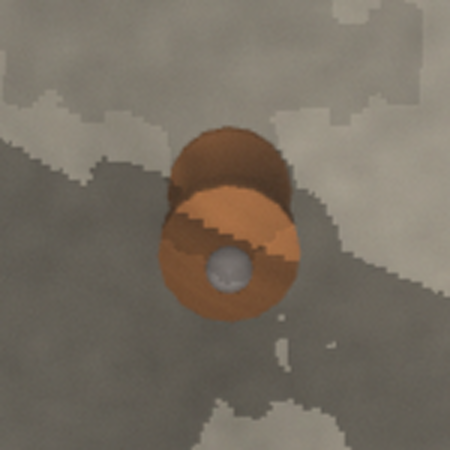

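The mill's bead is at wrist (321.7,206), so the mill is at (453.3,-176.5), upright. I descend and probe the last part.

```bash
python3 -m handwheel '{"series":[[[0.1,0.1,4,0,0,0,0.9],[0.1,0.1,8,0,0,0,0.9],[0.1,0.1,11,0,0,0,0.9],[0.1,0.1,12.4,0,0,0,0.8],[0.1,0.1,12.7,0,0,0,0.75],[0.1,0.1,12.7,0,0,0,0.7]]]}' 40
python3 -m handwheel '{"series":[[[0,0,0.2,0,0,0,0.7],[0,0,0.4,0,0,0,0.7],[0,0,0.4,0,0,0,0.7]]]}'
python3 -m handwheel '{"series":[[[0,0,0.2,0,0,0,0.7],[0,0,0.4,0,0,0,0.7],[0,0,0.4,0,0,0,0.7]]]}'
python3 -m handwheel '{"series":[[[0,0,0.2,0,0,0,0.7],[0,0,0.3,0,0,0,0.7],[0,0,0.3,0,0,0,0.7]]]}'
```

```text
time: 30.58
tool_pos: [453.6, -176.9, 28.1]
tcp_rot: [179.9, 0.0, 87.6]
ft_force: [0.3, -0.5, -0.3]
finger_gap: 59.8
grip_force: 0.0
time: 30.95
tool_pos: [452.7, -176.5, 23.1]
tcp_rot: [180.0, 0.0, 87.6]
ft_force: [1.2, -0.2, -0.1]
finger_gap: 59.8
grip_force: 0.0
time: 31.32
tool_pos: [452.4, -176.3, 18.7]
tcp_rot: [-180.0, -0.0, 87.6]
ft_force: [0.1, 0.1, -0.6]
finger_gap: 59.4
grip_force: 0.0
time: 31.7
tool_pos: [452.5, -176.4, 15.8]
tcp_rot: [-180.0, -0.0, 87.6]
ft_force: [0.1, 0.5, -0.6]
finger_gap: 59.8
grip_force: 0.0
```

```bash
python3 -m handwheel '{"series":[[[0,0,0,0,0,0,0.3],[0,0,0,0,0,0,0.2],[0,0,0,0,0,0,0.2],[0,0,0,0,0,0,0.2],[0,0,0,0,0,0,0.2],[0,0,0,0,0,0,0.2]]]}' 40
python3 -m handwheel '{"series":[[[0,0,-0.5,0,0,0,0.2],[0,0,-3,0,0,0,0.2],[0,0,-7,0,0,0,0.2],[0,0,-11,0,0,0,0.2],[0,0,-13.5,0,0,0,0.2],[0,0,-14,0,0,0,0.2],[0,0,-14,0,0,0,0.2],[0,0,-14,0,0,0,0.2]]]}' 40
python3 - <<'E'
from h import *
b=Ro.from_euler("z",-2.4,degrees=True).apply([0,-42,0])+[599.6,-261,0]; print(b)
plan([*b[:2],155],87.6);plan([*b[:2],28],87.6)
E
```

```text
time: 32.45
tool_pos: [452.8, -176.5, 16.2]
tcp_rot: [180.0, 0.0, 87.6]
ft_force: [-2.0, 0.9, 5.2]
finger_gap: 36.7
grip_force: 39.8
time: 33.45
tool_pos: [451.7, -175.9, 154.1]
tcp_rot: [-179.9, -0.1, 87.6]
ft_force: [-0.5, 0.4, -1.4]
finger_gap: 36.4
grip_force: 40.2
[ 597.84122254 -302.96315886    0.        ]
t 33.45 shift cm [-12.08  15.14  -0.14] rv [-0.003 -0.001 -0.   ] yaw 87.59 -> 87.6
t 33.45 shift cm [-12.1   15.17  12.56] rv [-0.003 -0.001 -0.   ] yaw 87.59 -> 87.6
```

```bash
python3 -m handwheel '{"series":[[[-1.6,2,0,0,0,0,0.2],[-4.4,5.5,0,0,0,0,0.2],[-7.2,9,0,0,0,0,0.2],[-10,12.5,0,0,0,0,0.2],[-11.7,14.6,0,0,0,0,0.2],[-12.1,15.15,0,0,0,0,0.2],[-12.1,15.15,3,0,0,0,0.2],[-12.1,15.15,6.5,0,0,0,0.2],[-12.1,15.15,9.5,0,0,0,0.2],[-12.1,15.15,11.3,0,0,0,0.2],[-12.1,15.15,12.3,0,0,0,0.2],[-12.1,15.15,12.4,0,0,0,0.2]]]}'
python3 -m handwheel '{"series":[[[0,0,0,0,0,0,0.2],[0,0,0,0,0,0,0.2],[0,0,0,0,0,0,0.2]]]}'
```

```text
time: 34.95
tool_pos: [598.8, -303.5, 31.8]
tcp_rot: [-180.0, -0.0, 87.6]
ft_force: [-0.0, -0.0, 0.3]
finger_gap: 36.8
grip_force: 40.5
time: 35.33
tool_pos: [599.4, -304.0, 32.8]
tcp_rot: [179.9, 0.0, 87.6]
ft_force: [-0.4, 0.2, -0.6]
finger_gap: 36.4
grip_force: 40.5
```

```bash
python3 -m handwheel '{"series":[[[0,0,0.2,0,0,0,0.2],[0,0,0.4,0,0,0,0.2],[0,0,0.55,0,0,0,0.2],[0,0,0.55,0,0,0,0.2],[0,0,0.55,0,0,0,0.2]]]}'
python3 -m handwheel '{"series":[[[0,0,0.05,0,0,0,0.2],[0,0,0.1,0,0,0,0.2],[0,0,0.1,0,0,0,0.2],[0,0,0.1,0,0,0,0.2]]]}'
```

```text
time: 35.95
tool_pos: [598.9, -303.6, 26.3]
tcp_rot: [-180.0, -0.0, 87.6]
ft_force: [0.3, 0.0, -0.8]
finger_gap: 36.2
grip_force: 40.5
time: 36.45
tool_pos: [599.1, -304.0, 26.3]
tcp_rot: [180.0, 0.0, 87.6]
ft_force: [-2.9, 0.7, 5.8]
finger_gap: 36.4
grip_force: 40.6
```

```bash
python3 -m handwheel '{"series":[[[0,0,0,0,0,0,0.45],[0,0,0,0,0,0,0.6],[0,0,0,0,0,0,0.7],[0,0,0,0,0,0,0.7],[0,0,-4,0,0,0,0.7],[0,0,-9,0,0,0,0.7],[0,0,-13,0,0,0,0.6],[0,0,-16,0,0,0,0.6],[0,0,-16,0,0,0,0.6]]]}'
python3 - <<'E'
from h import *
d=snap("wrist"); p=proj(d,[599,-304,60]);print(p)
h=hsv(d)
for st,c,m in blobs((h[...,0]<20)&(h[...,1]>90)&(h[...,2]>100),100): print(st,c.round(1))
plan([440,189,110],165.4)
E
```

```text
time: 37.58
tool_pos: [600.8, -304.8, 189.6]
tcp_rot: [179.7, 0.2, 87.6]
ft_force: [0.6, 0.1, 0.2]
finger_gap: 51.2
grip_force: 0.0
[317.697274   183.28865097]
[259  35  92  21 544] [290.7  39.7]
[ 269   47   45  113 2117] [286.9  85.7]
[314  46  11  27 105] [320.3  55.2]
[ 330   46   34  142 3097] [349.2 111.2]
[364  55   8  60 343] [367.6  85.2]
[299 110  32  56 567] [309.8 141.1]
[362 145   7  48 271] [365.1 168.3]
[ 589  149   51  198 1482] [616.2 251.2]
[ 297  171   53   42 1184] [319.8 192.5]
t 37.625 shift cm [ 48.61 -18.05   7.58] rv [ 1.000e-03  3.000e-03 -1.358e+00] yaw 87.6 -> 165.4
```

```bash
python3 -m handwheel '{"series":[[[5,-1.9,0,0,0,-0.12,0.6],[10,-3.7,0,0,0,-0.25,0.6],[15,-5.6,0,0,0,-0.38,0.6],[20,-7.4,0,0,0,-0.5,0.6],[25,-9.3,0,0,0,-0.65,0.6],[30,-11.1,0,0,0,-0.8,0.6],[35,-13,0,0,0,-0.95,0.5],[40,-14.9,0,0,0,-1.1,0.4],[45,-16.7,2,0,0,-1.25,0.4],[48.6,-18,5,0,0,-1.358,0.4],[48.6,-18,7.6,0,0,-1.358,0.4],[48.6,-18,7.6,0,0,-1.358,0.4]]]}'
python3 -m handwheel '{"series":[[[0,0,0,0,0,0,0.4],[0,0,0,0,0,0,0.4]]]}'
python3 - <<'E'
from h import *
d=snap("wrist"); cv2.imwrite("pics/spoon.png",d["img"][:,:,::-1])
print(status.sense()["tool_pos"],proj(d,[480,178,9]),proj(d,[444,187.6,9]),proj(d,[381.6,203.9,9]))
E
```

```text
time: 39.12
tool_pos: [436.2, 188.9, 105.5]
tcp_rot: [-179.8, -0.4, 165.5]
ft_force: [0.0, 0.1, -0.6]
finger_gap: 33.9
grip_force: 0.0
time: 39.38
tool_pos: [440.5, 189.2, 110.7]
tcp_rot: [179.9, 0.1, 165.3]
ft_force: [-0.1, -0.3, 1.1]
finger_gap: 34.1
grip_force: 0.0
[440.52888953 189.23645545 110.6643804 ] [319.82093525 233.85741125] [319.98493125 195.13530299] [319.90418158 120.2329199 ]
```

View pics/spoon.png

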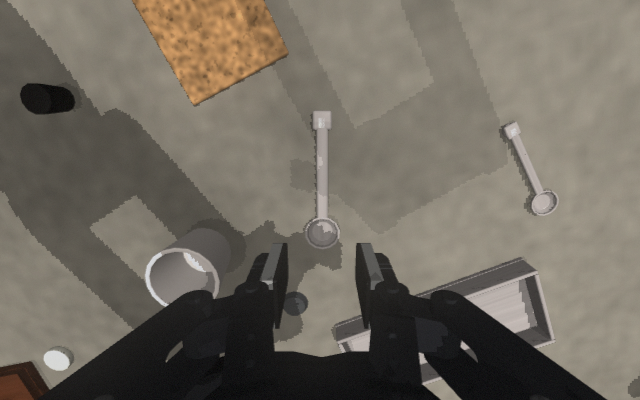

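The bowl at (322,233) and tail at (321,121) match the prediction within 2 px, and the handle lies midway between the fingers. I close the gap partly and descend, probing at the end.

```bash
python3 - <<'E'
from h import *
plan([444,187.8,-8],165.4)
E
python3 -m handwheel '{"series":[[[-0.35,0,4,0,0,0,0.35],[-0.35,0,8,0,0,0,0.32],[-0.35,0,10.5,0,0,0,0.32],[-0.35,0,11.8,0,0,0,0.32],[-0.35,0,11.8,0,0,0,0.32],[-0.35,0,11.8,0,0,0,0.32]]]}' 40
python3 -m handwheel '{"series":[[[0,0,0.1,0,0,0,0.32],[0,0,0.2,0,0,0,0.32],[0,0,0.2,0,0,0,0.32]]]}' 40
python3 -m handwheel '{"series":[[[0,0,0.1,0,0,0,0.32],[0,0,0.2,0,0,0,0.32],[0,0,0.2,0,0,0,0.32]]]}' 40
```

```text
t 39.425 shift cm [-0.35 -0.06 11.87] rv [ 0.001  0.002 -0.001] yaw 165.34 -> 165.4
time: 40.17
tool_pos: [444.2, 188.9, -7.1]
tcp_rot: [179.9, 0.1, 165.4]
ft_force: [-0.5, 0.3, -0.1]
finger_gap: 27.4
grip_force: 0.0
time: 40.55
tool_pos: [443.0, 188.6, -10.4]
tcp_rot: [180.0, 0.0, 165.4]
ft_force: [0.1, 0.4, -0.3]
finger_gap: 27.4
grip_force: 0.0
time: 40.92
tool_pos: [442.7, 188.5, -12.7]
tcp_rot: [-180.0, -0.0, 165.4]
ft_force: [0.6, 0.0, 1.1]
finger_gap: 27.5
grip_force: 0.0
```

```bash
python3 -m handwheel '{"series":[[[0,0,0,0,0,0,0.25],[0,0,0.05,0,0,0,0.2],[0,0,0.1,0,0,0,0.2],[0,0,0.1,0,0,0,0.2]]]}' 40
python3 -m handwheel '{"series":[[[0,0,0,0,0,0,0.12],[0,0,0,0,0,0,0.0],[0,0,0,0,0,0,0],[0,0,0,0,0,0,0]]]}' 40
```

```text
time: 41.42
tool_pos: [442.8, 188.5, -13.6]
tcp_rot: [-180.0, -0.0, 165.4]
ft_force: [-0.0, -0.2, 0.7]
finger_gap: 17.2
grip_force: 0.0
time: 41.92
tool_pos: [443.0, 188.6, -13.4]
tcp_rot: [180.0, 0.0, 165.4]
ft_force: [-0.3, -0.3, 2.4]
finger_gap: 7.3
grip_force: 39.2
```

```bash
python3 -m handwheel '{"series":[[[0,0,-0.5,0,0,0,0],[0,0,-2,0,0,0,0],[0,0,-5,0,0,0,0],[0,0,-8,0,0,0,0],[0,0,-10,0,0,0,0],[0,0,-11,0,0,0,0],[0,0,-11,0,0,0,0]]]}' 50
python3 - <<'E'
from h import *
d=snap("wrist"); h=hsv(d); s=status.sense(); print(s["finger_gap"],s["tool_pos"])
for st,c,m in blobs((h[...,1]<45)&(h[...,2]>110),200):
    if st[4]<30000: print(st,c.round(1),rect(m))
# expected if held
X=s["tool_pos"]+[0,0,20]; k=np.array([np.cos(np.radians(-14.6)),np.sin(np.radians(-14.6)),0])
print(proj(d,X+37*k),proj(d,X-64*k), "table",proj(d,[480,178,9]),proj(d,[381.6,203.9,9]))
t=snap("top"); g=cv2.cvtColor(t["img"],cv2.COLOR_RGB2GRAY); 
plan([613,256,100],98.4);plan([613,256,-9],98.4)
E
```

```text
time: 42.8
tool_pos: [443.5, 188.7, 97.4]
tcp_rot: [179.9, 0.1, 165.4]
ft_force: [0.2, -0.3, -0.4]
finger_gap: 7.0
grip_force: 48.9
6.578729401618816 [442.79864139 188.53359218  96.38517834]
[  82  198  132  122 6831] [149.1 260.3] ((151.38633728027344, 260.332275390625), (135.1375274658203, 70.10861206054688), 49.53777313232422)
[    0   209   136   191 12411] [ 47.6 319.9] ((27.040904998779297, 316.6116638183594), (189.50987243652344, 115.4640121459961), 44.5416374206543)
[311 300  21  37 477] [321.5 317.7] ((322.4549865722656, 317.99591064453125), (19.917863845825195, 35.761619567871094), 5.19442892074585)
[307 340  29  17 372] [321.2 348.4] ((321.1884765625, 348.28753662109375), (27.977630615234375, 15.587536811828613), 2.2906100749969482)
[319.97239021 314.60964733] [319.83423884 126.23361848] table [319.38509384 236.81685509] [319.5641638  117.26179839]
t 42.9 shift cm [-14.81  10.84  -0.44] rv [-1.000e-03 -0.000e+00  1.169e+00] yaw 165.4 -> 98.4
t 42.9 shift cm [-14.82  10.85  10.46] rv [-1.000e-03 -0.000e+00  1.169e+00] yaw 165.4 -> 98.4
```

```bash
python3 - <<'E'
from h import *
d=snap("wrist"); g=cv2.cvtColor(d["img"],cv2.COLOR_RGB2GRAY).astype(int)
for y in range(90,380,8): print(y,(g[y,292:352:3]).tolist())
E
```

```text
90 [112, 112, 115, 114, 114, 115, 116, 116, 114, 114, 114, 116, 116, 119, 131, 129, 129, 132, 131, 133]
98 [110, 110, 111, 112, 112, 113, 112, 112, 114, 115, 117, 114, 116, 116, 116, 115, 128, 126, 117, 133]
106 [111, 108, 110, 110, 109, 108, 108, 109, 111, 115, 118, 118, 115, 117, 115, 116, 116, 117, 121, 119]
114 [119, 109, 106, 107, 108, 175, 183, 184, 183, 185, 186, 186, 184, 187, 187, 167, 118, 118, 120, 119]
122 [116, 116, 114, 105, 101, 156, 165, 194, 194, 196, 197, 198, 199, 196, 196, 167, 117, 118, 120, 118]
130 [113, 112, 112, 114, 103, 154, 165, 173, 205, 205, 214, 210, 204, 196, 194, 169, 117, 117, 117, 116]
138 [114, 111, 111, 110, 100, 145, 159, 159, 200, 191, 206, 198, 192, 185, 183, 158, 114, 114, 113, 113]
146 [120, 118, 116, 114, 114, 115, 119, 138, 154, 155, 165, 182, 178, 132, 113, 111, 114, 116, 116, 117]
154 [85, 87, 85, 86, 120, 120, 116, 137, 153, 158, 161, 159, 162, 144, 111, 111, 113, 114, 117, 118]
162 [88, 88, 88, 88, 123, 124, 116, 138, 154, 158, 160, 161, 159, 139, 112, 114, 115, 116, 117, 116]
170 [76, 74, 75, 89, 111, 109, 107, 138, 154, 158, 161, 162,
[... 1739 characters left out ...]
24, 21, 22, 23, 26, 26, 49, 116, 112, 110, 113, 111, 29, 36, 27, 22, 23, 25, 26]
330 [19, 20, 20, 21, 24, 26, 101, 107, 105, 103, 104, 108, 109, 107, 72, 26, 26, 21, 24, 25]
338 [21, 21, 21, 17, 23, 29, 82, 84, 80, 90, 97, 93, 87, 77, 81, 22, 20, 17, 22, 26]
346 [22, 21, 20, 17, 19, 68, 137, 133, 131, 131, 129, 132, 135, 136, 101, 22, 17, 22, 16, 25]
354 [20, 21, 19, 22, 17, 64, 130, 133, 138, 140, 141, 144, 145, 137, 98, 20, 21, 18, 17, 21]
362 [19, 12, 16, 18, 16, 15, 15, 17, 17, 16, 17, 16, 16, 19, 18, 15, 14, 21, 18, 18]
370 [19, 20, 17, 18, 20, 19, 23, 21, 21, 13, 18, 19, 19, 15, 23, 18, 16, 20, 20, 14]
378 [14, 18, 17, 16, 22, 14, 21, 15, 21, 14, 19, 19, 19, 15, 16, 19, 13, 14, 15, 17]
```

The spoon hangs level, with its tail at row 127 against 126 expected. I carry it to the tray.

```bash
python3 -m handwheel '{"series":[[[-1,0.7,0,0,0,0.08,0],[-3,2.2,0,0,0,0.22,0],[-5.2,3.8,0,0,0,0.38,0],[-7.4,5.4,0,0,0,0.54,0],[-9.6,7,0,0,0,0.7,0],[-11.8,8.6,0,0,0,0.86,0],[-13.8,10.1,0,0,0,1.02,0],[-14.8,10.8,0,0,0,1.12,0],[-14.8,10.8,0,0,0,1.169,0],[-14.8,10.8,0,0,0,1.169,0],[-14.8,10.8,0,0,0,1.169,0],[-14.8,10.8,0,0,0,1.169,0]]]}'
python3 - <<'E'
from h import *
d=snap("wrist"); plan([613,256,-8],98.4)
print("pred corners",[proj(d,Ro.from_euler("z",8.4,degrees=True).apply([x,y,26])+[611.8,264.8,0]).round(0).tolist() for x,y in((43,98),(-43,98),(-43,-98),(43,-98))])
g=cv2.cvtColor(d["img"],cv2.COLOR_RGB2GRAY)
for y in (60,100,140,180,220): 
    e=np.diff(cv2.GaussianBlur(g,(3,3),0)[y,180:460].astype(int)); i=np.where(abs(e)>12)[0]+180; print(y,i.tolist())
E
```

```text
time: 44.45
tool_pos: [613.0, 255.7, 96.2]
tcp_rot: [-180.0, 0.0, 98.5]
ft_force: [-0.4, 0.2, 0.2]
finger_gap: 6.1
grip_force: 48.9
t 44.5 shift cm [ 3.000e-02 -1.000e-02  1.044e+01] rv [-0.     0.     0.001] yaw 98.45 -> 98.4
pred corners [[383.0, 54.0], [258.0, 54.0], [271.0, 300.0], [370.0, 300.0]]
60 [261, 262, 264, 265, 266, 270, 271, 374, 378, 379, 380, 383]
100 [267, 268, 276, 277, 372, 373, 374, 377, 378, 379, 381, 382]
140 [269, 270, 279, 280, 328, 339, 370, 371, 372, 375, 376, 377, 379, 380]
180 [268, 271, 272, 273, 280, 281, 332, 339, 340, 351, 352, 368, 369, 370, 373, 374, 375]
220 [270, 273, 274, 275, 278, 279, 282, 283, 341, 351, 352, 367, 368, 369, 371, 372, 373, 375]
```

The tray edges match within 3 px. I lower the spoon.

```bash
python3 -m handwheel '{"series":[[[0,0.1,3,0,0,0,0],[0,0.1,6,0,0,0,0],[0,0.1,8.5,0,0,0,0],[0,0.1,9.7,0,0,0,0],[0,0.1,10.2,0,0,0,0],[0,0.1,10.3,0,0,0,0],[0,0.1,10.3,0,0,0,0],[0,0.1,10.3,0,0,0,0]]]}'
python3 -m handwheel '{"series":[[[0,0,0.1,0,0,0,0],[0,0,0.1,0,0,0,0],[0,0,0.1,0,0,0,0]]]}'
```

```text
time: 45.5
tool_pos: [615.0, 256.1, -5.5]
tcp_rot: [179.9, -0.0, 98.4]
ft_force: [-0.3, -0.2, 0.3]
finger_gap: 6.4
grip_force: 48.9
time: 45.88
tool_pos: [614.3, 255.9, -7.5]
tcp_rot: [-180.0, 0.0, 98.4]
ft_force: [0.6, -0.2, -0.7]
finger_gap: 6.1
grip_force: 48.9
```

```bash
python3 -m handwheel '{"series":[[[0,0,0.1,0,0,0,0],[0,0,0.1,0,0,0,0],[0,0,0.1,0,0,0,0]]]}'
python3 -m handwheel '{"series":[[[0,0,0.1,0,0,0,0],[0,0,0.1,0,0,0,0],[0,0,0.1,0,0,0,0]]]}'
```

```text
time: 46.25
tool_pos: [614.3, 255.9, -8.6]
tcp_rot: [-180.0, -0.0, 98.4]
ft_force: [0.5, 0.3, -0.6]
finger_gap: 6.5
grip_force: 48.9
time: 46.62
tool_pos: [614.4, 256.0, -9.3]
tcp_rot: [180.0, -0.0, 98.4]
ft_force: [-0.9, -0.7, 2.4]
finger_gap: 6.3
grip_force: 49.5
```

Contact on the tray floor, so I release, rise and check everything from the cameras.

```bash
python3 -m handwheel '{"series":[[[0,0,0,0,0,0,0.1],[0,0,0,0,0,0,0.2],[0,0,0,0,0,0,0.3],[0,0,0,0,0,0,0.3],[0,0,0,0,0,0,0.3],[0,0,-2,0,0,0,0.3],[0,0,-6,0,0,0,0.3],[0,0,-11,0,0,0,0.3],[0,0,-16,0,0,0,0.3],[0,0,-16,0,0,0,0.3]]]}'
python3 - <<'E'
from h import *
d=snap("wrist"); s=status.sense(); print(s["tool_pos"],s["qd"].round(1))
k=np.array([np.cos(np.radians(-81.6)),np.sin(np.radians(-81.6)),0]); O=np.array([614,256,4.])
for nm,x,z in(("bowl",37,9),("tail",-64,9)): print(nm,proj(d,O+x*k+[0,0,z]).round(0))
g=cv2.cvtColor(d["img"],cv2.COLOR_RGB2GRAY).astype(int)
for y in range(60,280,10): print(y,g[y,285:360:4].tolist())
t=snap("scene"); h=hsv(t)
for nm,X in(("cup",[478.6,67.6,55]),): print(nm,proj(t,X))
for st,c,m in blobs((h[...,0]<16)&(h[...,1]>120)&(h[...,2]>90),25): 
    if st[4]<4000: print("copper",st,c.round(0))
print([proj(t,X).round(0).tolist() for X in([663,-24,15],[656.5,35,15],[599,-304,70],[602,-221,75],[602,-221,11])])
T=snap("top"); v=hsv(T); 
for st,c,m in blobs((v[...,2]>125)&(v[...,1]<30),60):
    if 270<c[0]<310 and 160<c[1]<210: print("cup",st,ray(T,c,9).round(1))
E
```

```text
time: 47.88
tool_pos: [618.3, 257.3, 159.3]
tcp_rot: [179.3, -0.1, 98.4]
ft_force: [0.4, 0.1, 0.2]
finger_gap: 25.5
grip_force: 0.0
[616.62883933 256.70195193 155.70778705] [-0.1  2.8  3.7 -0.1 -0.9  0. ]
bowl [314. 215.]
tail [314. 116.]
60 [121, 124, 124, 119, 117, 117, 115, 116, 116, 118, 120, 123, 121, 118, 117, 118, 117, 114, 115]
70 [94, 95, 95, 97, 98, 98, 98, 97, 96, 96, 101, 97, 96, 98, 103, 100, 98, 97, 67]
80 [155, 157, 152, 156, 158, 158, 154, 157, 157, 157, 159, 153, 152, 153, 162, 157, 152, 153, 72]
90 [153, 159, 150, 153, 157, 155, 152, 155, 155, 156, 156, 150, 149, 153, 158, 154, 151, 152, 71]
100 [152, 156, 148, 150, 153, 152, 150, 154, 152, 153, 155, 150, 149, 148, 155, 151, 151, 151, 76]
110 [150, 152, 146, 147, 151, 150, 161, 160, 156, 153, 152, 148, 147, 148, 153, 151, 149, 150, 83]
120 [149, 153, 144, 146, 149, 147, 145, 156, 163, 142, 149, 146, 146, 145, 152, 151, 146, 149, 86]
130 [148, 150, 144, 142, 146, 146, 141, 146, 141, 103, 147, 145, 146, 145, 149, 147, 145, 148, 90]
140 [146, 147, 144, 141, 145, 145, 142, 147, 142, 129, 145, 143, 143, 145, 147, 147, 14
[... 897 characters left out ...]
13, 68, 146]
240 [128, 168, 167, 166, 164, 169, 115, 115, 118, 113, 113, 113, 112, 115, 109, 113, 115, 59, 98]
250 [83, 79, 39, 107, 108, 110, 73, 75, 79, 74, 77, 70, 68, 68, 67, 68, 38, 62, 81]
260 [80, 39, 36, 168, 166, 114, 114, 113, 112, 116, 113, 109, 107, 107, 106, 105, 34, 33, 81]
270 [74, 34, 32, 126, 129, 124, 88, 87, 88, 85, 87, 88, 84, 85, 87, 88, 31, 31, 53]
cup [318.75266714 200.70260555]
copper [ 183  123   63   61 1182] [211. 157.]
copper [  0 166  53  30 871] [ 26. 180.]
copper [386 194  54  36 740] [411. 211.]
copper [213 211  36  40 751] [229. 232.]
[[220.0, 220.0], [233.0, 236.0], [204.0, 133.0], [213.0, 146.0], [217.0, 168.0]]
cup [274 172  31  29 418] [473.4  68.1   9. ]
```

```bash
python3 -m handwheel '{"series":[[[0,0,0,0,0,0,0.3],[0,0,0,0,0,0,0.3],[0,0,0,0,0,0,0.3],[0,0,0,0,0,0,0.3]]]}' | head -2
python3 - <<'E'
from h import *
T=snap("top"); H=hsv(T); S=H[...,1]; V=H[...,2]
for nm,X,r in(("salt",[602,-221,78],18.5),("mill",[599,-304,85],19)):
    p=proj(T,X); u,v=p.astype(int); print(nm,p.round(1)); print(S[v-14:v+15:3,u-18:u+19:3]); print(V[v-14:v+15:3,u-18:u+19:3])
E
```

```text
time: 48.52
tool_pos: [614.2, 255.9, 150.1]
salt [437.5 120.9]
[[147 174 163 134 150 139 159 174 138 148 157 131 137]
 [146 161 149 161 151 157 148 157 164 159 150 139 139]
 [155 159 162 152 154  96  25  24  63 149 157 154 151]
 [149 159 177 151  60   8   4   7  11  38 146 152 157]
 [151 147 163 114  10   5   7   8   9   9  92 151 138]
 [166 156 107  28   6   7  10   5   8   9  64 148 160]
 [133  66  20  11  10   8   8  10   7   9  82 156 155]
 [128  26  25  15   3   7   7   9   5  31 148 163 159]
 [131  15  18  21  17  12   5  14  49 140 161 157 141]
 [149  23  20  17  18  25  52 129 154 150 145 171 180]]
[[ 64  60  64  63  63  66  64  66  72  74  70  76  78]
 [ 89  87  89  87  88  86  86  83  81  77  80  79  79]
 [ 84  88  85  89  86  93 113 117 101  89  86  88  88]
 [ 89  90  85  91  98 132 142 143 140 113  89  89  86]
 [ 86  85  83  83 123 145 151 154 148 136  97  88  89]
 [ 77  75  76  74 132 152 159 158 153 139 100  81  83]
 [ 69  73  63  68 127 159 164 157 149 141  90  77  74]
 [ 72  80  71  69  78 139 149 149 144 114  81  75  69]
 [ 72  86  71  73  73  83 104 112  99  80  76 
[... 485 characters left out ...]
8 154 151 142 140 150 147  61  22  22]
 [144 175 147 158 167 125 154 159 154 137  64  23  24]
 [148 139 167 160 147 143 151 165 152 176  62  22  19]]
[[ 63  64  64  70  69  69  80  80  81  79  96 131 128]
 [ 87  85  84  84  83  89  90  86  77  57  96 124 123]
 [ 89  86  84  79  90 126 125 118 111  75  94 123 121]
 [ 89  87  76  60 127 134 128 119 133 118  98 124 122]
 [ 86  80  58  72 135 137 114 134 146 129 103 126 126]
 [ 63  55  56  71 136 134 136 125 133 132 106 126 123]
 [ 64  63  62  59 111 134 144 141 137 122 100 129 130]
 [ 73  68  64  55  63 115 135 137 122  78  96 128 129]
 [ 76  64  64  63  58  63  73  82  81  56  96 131 130]
 [ 76  75  67  67  64  80  86  85  84  55  99 138 132]]
```

Salt cap and mill bead both sit where they should if upright. I hand in.

```bash
python3 -c "
from bench import r
print(r.hand_in())"
```

```text
the job is handed in; nothing more can be done
None
```

I handed the job in at about 48.5 s: both pods are rim down in the box, the salt and pepper stand upright on the board, the large teaspoon lies in the tray, and the cup was not moved. The hand-in returned no verdict, and I confirmed the spoon, salt and mill from pixel readings rather than by viewing a last picture.

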